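# Index the block carousel and hold the clamp collar home

### The job

Turn the block carousel (its four upright pegs are the handles) a quarter turn anticlockwise (seen from above), to the next click, where the block with the knurled collar stands at the pointer. Then, with the carousel resting in that click, turn the collar until its hidden keyway drops over the pin, and push it down fully home on the block. It springs back if let go, so finish while still holding it pushed home with the fingers; leave everything else on the bench where it is.

Things in the scene. Friction and masses are not known exactly. Their poses are not given: they have to be found in the camera images.
- carousel_base: Fixed round grey foot of the block carousel; stands still. Origin on the carousel's axis at bench height, z up; its own -x points to the index pointer. Turned about z by up to 0.5 rad, the pointer always on the robot's side.
- pointer (a point): Tip of the index pointer on the fixed base: a small upright steel arrow over the click plunger's housing, 143 mm from the axis, 70 mm above the bench. Plunger housing and pointer reach from 118 to 190 mm from the axis and up to 73 mm above the bench.
- carousel (a joint): Turntable angle (rad, growing anticlockwise seen from above). Clicks at 0 and each quarter turn (1.571); at 0 the collared block stands at the pointer. Starts in the click at -1.57, stops at -3.4 and 1.8. A sprung ball holds each click and centres the table from within about 0.05 rad; to go in or out of a click takes about 8 to 14 N at a peg; between clicks it turns easily and stays put.
- table_top (a point): Centre of the turntable's top, on the axis: aluminium disc 252 mm across, top 46 mm above the bench. It carries four stations 75 mm from the axis, a quarter turn apart, and four handle pegs midway between them. A low hub 44 mm wide, 10 mm high, is in the middle.
- peg0 (a point): Centre of the top of handle peg 0: upright steel peg, 16 mm in diameter, 46 to 130 mm above the bench, 112 mm from the axis; it moves with the turntable. With the carousel at 0 it lies 45 degrees clockwise from the pointer, seen from above.
- peg1 (a point): Centre of the top of handle peg 1: upright steel peg, 16 mm in diameter, 46 to 130 mm above the bench, 112 mm from the axis; it moves with the turntable. With the carousel at 0 it lies 135 degrees clockwise from the pointer, seen from above.
- peg2 (a point): Centre of the top of handle peg 2: upright steel peg, 16 mm in diameter, 46 to 130 mm above the bench, 112 mm from the axis; it moves with the turntable. With the carousel at 0 it lies 135 degrees anticlockwise from the pointer, seen from above.
- peg3 (a point): Centre of the top of handle peg 3: upright steel peg, 16 mm in diameter, 46 to 130 mm above the bench, 112 mm from the axis; it moves with the turntable. With the carousel at 0 it lies 45 degrees anticlockwise from the pointer, seen from above.
- collar: Knurled steel collar, 44 mm in diameter (46 over the knurl), 40 mm high, upright on a post 75 mm from the axis; the only collar (the other blocks have a wing nut and a low nut, one post is bare). Origin: centre of its underside, z up. The frame follows it up and down and rides on the carousel, but does not show how far the collar is turned on its post. Starts 84 mm above the bench.
- collar_top (a point): Centre of the collar's top face; the post sticks out 4 mm above it when up. A spring holds the collar up with about 3 N net, 10 N when home, and lifts it if let go. Pushed down it stops after 2 mm on a hidden cross pin, until its hidden keyway is over the pin; then it goes down 12 mm in all. It turns easily (0.03 Nm) and does not turn back by itself.
- block_top (a point): Centre of the top of the round wooden block under the collar, 72 mm across, 72 mm above the bench: home is the collar's underside on it. Clockwise seen from above the keyway meets the pin after 0.35 to 1.25 rad, different each time, and lets it in within about 0.15 rad either side of that; a second keyway lies half a turn on.
- block_near: Bystander: loose rectangular wooden printing block, 60 x 90 x 32 mm high, origin at the underside (bench level), its place varies.
- block_left: Bystander: loose rectangular wooden printing block, 50 x 110 x 38 mm high, origin at the underside (bench level), its place varies.
- block_right: Bystander: loose square wooden printing block, 75 x 75 x 34 mm high, origin at the underside (bench level), its place varies.
- mug: Bystander: white mug, 76 mm wide, 85 mm high, origin at the underside (bench level), its place varies.
- brush: Bystander: small brush lying on the bench, origin at the underside (bench level), its place varies.
- jar: Bystander: amber glass jar with steel lid, 70 mm wide, 100 mm high, origin at the underside (bench level), its place varies.
- wrench: Bystander: wrench lying on the bench, origin at the underside (bench level), its place varies.

How it is judged:
On the way, in this order (a step that is already met when the one before it is completed fails the run):
1. the carousel stands in the click with the collared block at the pointer, the collar still up (value of joint carousel between -0.05 and 0.05 rad and velocity of joint carousel between -0.1 and 0.1 rad/s and z of collar in the frame of carousel_base above 0.079 m), for 0.2 s.
2. the collar is over its pin and pushed home by the fingers, the carousel still in its click (z of collar in the frame of carousel_base below 0.0738 m and contact force between the fingers and collar above 3 N and value of joint carousel between -0.05 and 0.05 rad), for 0.3 s.
At the end, for the whole second after the job is handed in: The collar's underside is within 1.8 mm of fully home (72 mm above the bench), the fingers bear on the collar with more than 3 N, and the carousel is within 0.05 rad of the click with the collared block at the pointer, all through the last second (all of step 2); the arm keeps its last pose, push and grip.
It fails at once if a bystander is shifted by more than 30 mm (distance of any of block_near, block_left, block_right, mug, brush, jar, wrench from where it was at the start of the episode above 0.03 m).
It also fails if it takes over 61 s, if anything falls off the work surface, if the arm or the gripper's body presses on something with over 40 N, if the wrist force passes 120 N, or if a joint passes its speed limit or range.

### The arm

A 7-joint arm with a two-finger parallel gripper is mounted at the origin on the work surface. World frame = base frame: x ahead of the robot, y to its left, z up, the work surface at z = 0. Lengths are in m, angles in rad, forces in N, time in s.
With the tool pointing down it reaches from about 0.4 to 0.875 m from the base axis. Payload 19.3 kg.
Tool frame: the origin (TCP) lies on the mounting face of the last link; the fingertips stand 173 mm ahead of it and the grasp point (between the pads) lies 155 mm ahead of it; z points along the fingers, y is the line along which they close (so a half turn about z gives the same grasp; the last joint's range is limited). The gripper opens to 85 mm and grips with 20 to 120 N. Pads are 22 mm wide; open, the fingers measure 114 mm over their backs; the gripper's body (76 mm by 85 mm) begins 54 mm behind the grasp point. The pads swing forward as they close: fully open they stand 13 mm farther back than shut.
Start: joints at [1.052, 0.521, -0.036, 1.599, 0.021, 1.021, -0.113], TCP at [0.271, -0.563, 0.405] pointing down, gripper open.
Joint ranges: [-2.91, 2.91], [-0.3, 2.13], [-1.5, 1.42], [0.17, 2.43], [-1.26, 4.41], [0.16, 1.93], [-2.52, 2.52]. Speed limits (rad/s): [1.89, 1.89, 2.39, 2.39, 3.01, 3.01, 3.01].

### API

Orientations are given as [roll, pitch, yaw] about the fixed x, y, z axes, in that order (R = Rz(yaw) Ry(pitch) Rx(roll)).
In Python, from workcell import bot, vision gives the robot as it stands.
- The arm moves only by the shell command python3 -m creep 'ROWS' [FORCE]. ROWS is JSON, a list that holds one entry, the list of rows, each a list of 7 numbers: the opening, from -1 (shut) to 1 (fully open), then the shift along the tool's x, y, z in cm, then the turn, a rotation vector about the tool's x, y, z in rad. In form: [[[grip, tx, ty, tz, rx, ry, rz], ...]]. A call has 1 to 12 rows; each row shifts and turns the commanded pose from where the row before left it, along the tool's axes as they then stand; what a row does not reach is not made up. A row lasts 1/8 s, in which the tool goes at most 62.5 mm and 10.7 degrees, less where a joint would pass 70% of its speed; a pose out of reach is approached as far as the arm can. A call with a gripper value outside its range is refused whole. The fingers move at their own pace and stop on an object; FORCE is the grip in N (left out, the last holds). Time passes only in rows, so rows that do not move let the fingers close. It gives the time, the measured TCP pose, the force, the opening and the grip force at its end, in the units of the state.
- bot.observe(): the state, without advancing time (a new reading comes with each control period).
- vision.grab_frame(name): name is "scene" or "top" or "wrist"; returns a dict with "image" (384x512x3 uint8, blue, green, red), "depth" (384x512 float32, m along the optical axis (not along the pixel's ray), 0 where there is no reading), "fovy" (degrees; the focal length in pixels is half the picture's height over the tangent of half this angle, whatever the lens; pixels are square), "cx", "cy" (the principal point, pixels), "cam_to_world" (4x4, takes a point from camera to world coordinates); the wrist camera has in their place "tool_from_camera" (4x4, takes a point from camera to tool coordinates, whose origin is the TCP and whose axes are the flange's). Camera axes: x right, y down, z forward; pixel columns grow to the right and rows downward; lengths in m; the calibration is good to about 2 mm. The wrist camera is an equidistant fisheye: a pixel r from the principal point sees the ray r / f radians off the axis. A picture is of the moment at which its call begins: read the wrist's pose just before it.
- bot.job_done(): hands the job in; it is judged then, once.
The state is a dict: "clock": time; "qpos": joint angles; "qd": joint speeds; "joint_efforts": joint torques, N m; "position": TCP position; "tool_rot": TCP orientation; "force": force on the tool from outside, world axes, zero at the start; "moment": the same for the moment, N m; "grip_width": finger opening in m; "finger_force": force on a finger pad.
Only numpy, scipy, OpenCV 4.12 (cv2) and the standard library are available. Lean on these libraries where they do the work, as an engineer would, in place of code of your own. Each camera call takes 0.05 s, during which the arm holds its last target. There are 200 camera calls.

## Working session

There is one attempt and no reset: what is moved stays moved. The work goes in short steps, Python scripts to look and compute and a shell command to move; the robot and the scene stay as the last step left them, time stands still between calls to the robot, and variables do not carry over. Pictures are saved under pics/ and viewed, at most 10 in all, crops included, and the job is handed in when it is done.

```bash
mkdir -p pics; ls; cat > h.py <<'E'
import numpy as np, cv2
from workcell import bot, vision
def grab(n,save=None):
    f=vision.grab_frame(n)
    if save: cv2.imwrite(save,f["image"])
    return f
def cloud(f):
    h,w=f["depth"].shape; F=h/2/np.tan(np.radians(f["fovy"])/2)
    v,u=np.mgrid[:h,:w]; d=f["depth"]
    P=np.stack([(u-f["cx"])/F*d,(v-f["cy"])/F*d,d,np.ones_like(d)],-1)
    return (P@np.array(f["cam_to_world"]).T)[...,:3]
E
python3 - <<'E'
from h import *
s=bot.observe(); print(s)
a=grab("scene","pics/s.png"); b=grab("top","pics/t.png")
np.savez("c.npz",s=cloud(a),t=cloud(b),sd=a["depth"],td=b["depth"])
print(np.array(b["cam_to_world"]).round(3))
E
```

```text
pics
{'clock': 0.0, 'qpos': array([ 1.05182782,  0.52203215, -0.03633074,  1.59997833,  0.02120788,
        1.02111362, -0.11278973]), 'qd': array([-4.99452545e-04,  4.77587623e-04,  5.41405428e-04,  1.55274687e-04,
       -2.07928524e-04, -9.77239836e-04, -7.76294970e-05]), 'joint_efforts': array([-7.67537858e-04, -9.27118492e+01,  1.97892107e+00, -3.69936597e+01,
        1.77793717e-02,  8.18223925e-03,  4.67597886e-05]), 'position': array([ 0.27108324, -0.56300403,  0.40412491]), 'tool_rot': array([-3.14044976e+00,  8.68007536e-05,  4.48775342e-01]), 'force': array([-0.37564714, -0.52158709,  0.28386498]), 'moment': array([ 0.01294141,  0.01898292, -0.01617547]), 'finger_force': 0.0, 'grip_width': 0.08544251009157054}
[[-0.025 -0.998  0.064  0.453]
 [-0.999  0.026  0.029 -0.052]
 [-0.03  -0.063 -0.998  1.259]
 [ 0.     0.     0.     1.   ]]
```

View pics/t.png

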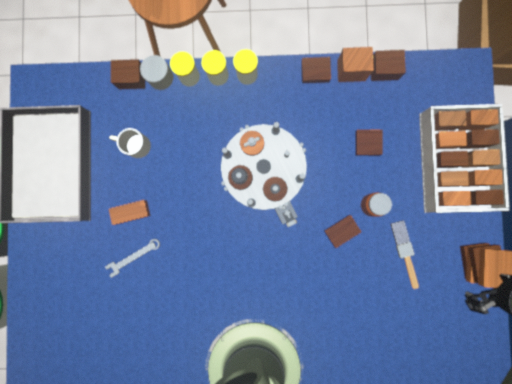

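View pics/s.png

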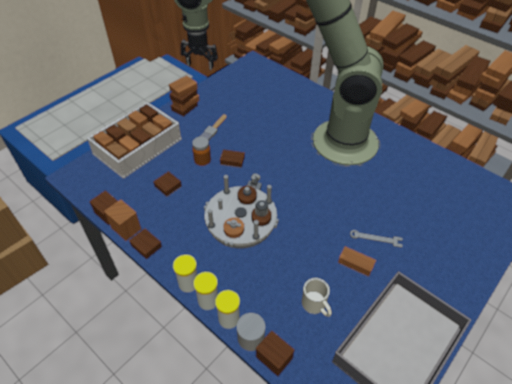

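The top view shows the carousel around (264,167) and the pointer at (288,213). The mug is at (130,142), the jar at (378,204), and block_near at (342,231). I'll enlarge the carousel and fit the pegs.

```bash
python3 - <<'E'
from h import *
t=cv2.imread("pics/t.png")[112:237,200:330]; s=cv2.imread("pics/s.png")[160:255,190:290]
t=cv2.resize(t,(520,500),interpolation=cv2.INTER_CUBIC); s=cv2.resize(s,None,fx=2.8,fy=5.0*0+2.8,interpolation=cv2.INTER_CUBIC)
o=np.zeros((500,800,3),np.uint8); o[:,:520]=t; o[:s.shape[0],520:]=s[:,:280]
cv2.imwrite("pics/z.png",o)
c=np.load("c.npz"); A=np.concatenate([c["t"][100:240,190:340].reshape(-1,3),c["s"][150:260,190:290].reshape(-1,3)])
T=c["t"][112:237,200:330].reshape(-1,3)
# disc top
m=(abs(T[:,2]-.046)<.006); D=T[m][:,:2]
print(len(D)); (cx,cy),r=cv2.minEnclosingCircle(D.astype(np.float32)); print(cx,cy,r)
for nm,a,b in (("t",112,200),):
  for lo,hi in ((.115,.14),(.078,.1),(.1,.115)):
    mm=(c["t"][...,2]>lo)&(c["t"][...,2]<hi); mm[:110]=0;mm[240:]=0;mm[:,:200]=0;mm[:,330:]=0
    n,l,st,ce=cv2.connectedComponentsWithStats(mm.astype(np.uint8))
    for i in range(1,n): print(lo,st[i,4],ce[i].round(1),c["t"][l==i].mean(0).round(4),c["t"][l==i][:,2].max().round(3))
E
```

```text
3928
0.5721373558044434 -0.05501963198184967 0.16162537038326263
0.115 30 [275.5 124.5] [ 0.7018 -0.0815  0.1275] 0.133
0.115 30 [224.4 149.6] [0.6359 0.0611 0.1289] 0.133
0.115 195 [238.5 174.9] [0.5656 0.0239 0.1236] 0.133
0.115 30 [301.4 175.4] [ 0.5591 -0.148   0.1279] 0.134
0.115 25 [249.5 200.9] [ 0.4929 -0.0049  0.1301] 0.136
0.078 1 [278. 127.] [ 0.7012 -0.0891  0.0966] 0.097
0.078 9 [274.8 129.2] [ 0.697  -0.08    0.0872] 0.098
0.078 1 [245. 135.] [0.6847 0.0058 0.0783] 0.078
0.078 91 [251.3 140.9] [ 0.6651 -0.0124  0.0892] 0.099
0.078 1 [241. 138.] [0.6762 0.0174 0.0793] 0.079
0.078 1 [257. 145.] [ 0.6546 -0.028   0.0786] 0.079
0.078 9 [226.8 153.2] [0.6314 0.0582 0.0915] 0.099
0.078 28 [286.5 152.4] [ 0.6283 -0.1112  0.0942] 0.1
0.078 2 [247.  175.5] [0.5661 0.002  0.0941] 0.098
0.078 8 [298.9 177.6] [ 0.5563 -0.1439  0.0914] 0.099
0.078 1 [246. 179.] [0.5568 0.0054 0.0873] 0.087
0.078 1 [276. 178.] [ 0.5581 -0.0798  0.0784] 0.078
0.078 1 [280. 179.] [ 0.555  -0.0912  0.0781] 0.078
0.078 3 [244.  181.7] [0.5491 0.011  0.0914] 0.096
0.078 2 [235.5 182.5] [0.547  0.0349 0.09
[... 253 characters left out ...]
073  0.0941] 0.094
0.1 5 [275.  127.8] [ 0.6969 -0.0803  0.1072] 0.11
0.1 1 [252. 141.] [ 0.6627 -0.0147  0.1007] 0.101
0.1 4 [225.5 152.8] [0.6298 0.0598 0.1115] 0.114
0.1 1 [284. 152.] [ 0.6288 -0.1038  0.1009] 0.101
0.1 3 [244. 169.] [0.5825 0.009  0.1134] 0.114
0.1 1 [246. 172.] [0.5748 0.004  0.106 ] 0.106
0.1 1 [231. 176.] [0.564  0.0456 0.114 ] 0.114
0.1 4 [245.  179.5] [0.5536 0.0072 0.1082] 0.114
0.1 3 [232.7 180.3] [0.552  0.0414 0.1113] 0.114
0.1 1 [237. 183.] [0.5444 0.0296 0.1096] 0.11
0.1 3 [240. 183.] [0.5444 0.0215 0.1066] 0.109
0.1 1 [275. 188.] [ 0.5282 -0.0758  0.1006] 0.101
0.1 1 [252. 203.] [ 0.4877 -0.0107  0.1081] 0.108
0.1 1 [250. 204.] [ 0.4851 -0.0051  0.1082] 0.108
```

View pics/z.png

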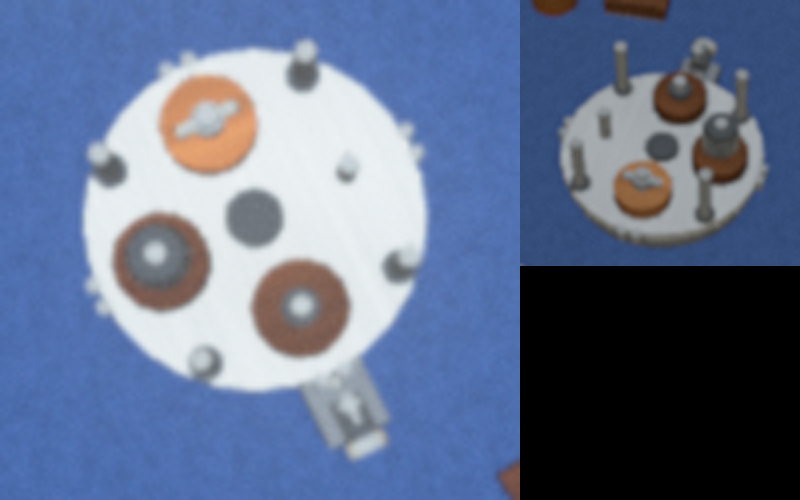

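The peg fit is consistent: the axis is at (0.597,-0.043) and the peg radius is 111 mm. The collar is at 115° and the pointer at about 205°, so the base yaw is about 0.434. I'll take the peg nearest the robot (0.493,-0.005) from 160° to 250°.

```bash
python3 -m creep '[[[0,3.68,-3.38,0,0,0,0],[0,3.68,-3.38,0,0,0,0],[0,3.68,-3.38,0,0,0,0],[0,3.68,-3.38,0,0,0,0],[0,3.68,-3.38,0,0,0,0],[0,3.68,-3.38,0,0,0,0],[0,3.68,-3.38,0,0,0,0],[0,3.68,-3.38,0,0,0,0],[0,3.68,-3.38,0,0,0,0],[0,3.68,-3.38,0,0,0,0],[0,3.68,-3.38,0,0,0,0],[0,3.68,-3.38,0,0,0,0]]]' 30
python3 -m creep '[[[0,0,0,1,0,0,0.16],[0,0,0,1,0,0,0.16],[0,0,0,1,0,0,0.16],[0,0,0,1,0,0,0.16],[0,0,0,1,0,0,0.16],[0,0,0,0,0,0,0],[0,0,0,0,0,0,0]]]'
python3 -c "
from h import *
s=bot.observe();print(s['qpos'].round(2));grab('wrist','pics/w1.png')"
```

```text
clock: 1.6
position: [0.4934, -0.0046, 0.4046]
tool_rot: [-3.142, 0.0, 0.449]
force: [0.3, -1.1, -0.6]
grip_width: 0.0426
finger_force: 0.0
clock: 2.48
position: [0.4931, -0.006, 0.355]
tool_rot: [-3.142, -0.0, -0.347]
force: [0.7, 0.2, 0.3]
grip_width: 0.0426
finger_force: 0.0
[-0.03  0.38 -0.1   1.99  0.05  0.77 -2.08]
```

View pics/w1.png

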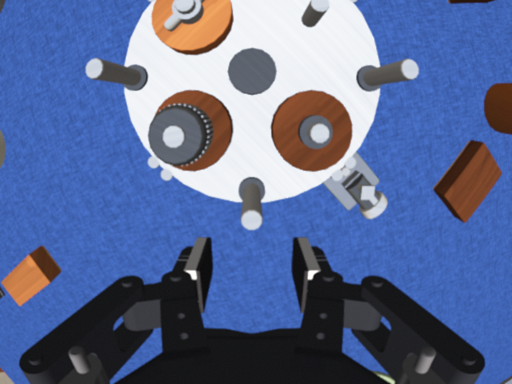

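The wrist view shows the peg top at (252,218), laterally midway between the fingers (205 and 300). I'll go down and close.

```bash
python3 -m creep '[[[0,0,0,2,0,0,0],[0,0,0,2,0,0,0],[0,0,0,2,0,0,0],[0,0,0,1.5,0,0,0],[0,0,0,1,0,0,0],[-1,0,0,0,0,0,0],[-1,0,0,0,0,0,0],[-1,0,0,0,0,0,0],[-1,0,0,0,0,0,0],[-1,0,0,0,0,0,0],[-1,0,0,0,0,0,0],[-1,0,0,0,0,0,0]]]' 30
python3 -c "
from h import *
s=bot.observe();print(s['position'],s['force'],s['finger_force'],s['grip_width'])"
```

```text
clock: 4.03
position: [0.4932, -0.006, 0.27]
tool_rot: [-3.141, -0.0, -0.351]
force: [-0.9, 2.4, 6.1]
grip_width: 0.0151
finger_force: 30.4
[ 0.49317722 -0.00595955  0.27000625] [-0.90968117  2.43372977  6.11963431] 30.361395478248596 0.015111258163535911
```

```bash
python3 -m creep '[[[-1,0.05,1.09,0,0,0,-0.098],[-1,0.05,1.09,0,0,0,-0.098],[-1,0.05,1.09,0,0,0,-0.098],[-1,0.05,1.09,0,0,0,-0.098],[-1,0.05,1.09,0,0,0,-0.098],[-1,0.05,1.09,0,0,0,-0.098],[-1,0.05,1.09,0,0,0,-0.098],[-1,0.05,1.09,0,0,0,-0.098]]]' 30
python3 -m creep '[[[-1,0.05,1.09,0,0,0,-0.098],[-1,0.05,1.09,0,0,0,-0.098],[-1,0.05,1.09,0,0,0,-0.098],[-1,0.05,1.09,0,0,0,-0.098],[-1,0.05,1.09,0,0,0,-0.098],[-1,0.05,1.09,0,0,0,-0.098],[-1,0.05,1.09,0,0,0,-0.098],[-1,0.05,1.09,0,0,0,-0.098],[-1,0,0,0,0,0,0],[-1,0,0,0,0,0,0],[-1,0,0,0,0,0,0]]]' 30
```

```text
clock: 5.03
position: [0.4971, -0.0908, 0.2701]
tool_rot: [3.141, -0.002, 0.437]
force: [-0.9, 3.5, 2.0]
grip_width: 0.0149
finger_force: 31.4
clock: 6.4
position: [0.5591, -0.1471, 0.2699]
tool_rot: [3.141, -0.003, 1.219]
force: [2.3, 13.3, 2.5]
grip_width: 0.0151
finger_force: 31.9
```

The table is at the expected spot (force is mostly radial). Next I'll release, lift, and go over the collar.

```bash
python3 -m creep '[[[0,0,0,0,0,0,0],[0,0,0,0,0,0,0],[0,0,0,0,0,0,0],[0,0,0,-2.5,0,0,0],[0,0,0,-2.5,0,0,0],[0.5,0,0,-2.5,0,0,0],[1,0,0,-2.5,0,0,0],[1,2.9,-2.65,0,0,0,-0.167],[1,2.9,-2.65,0,0,0,-0.167],[1,0,0,0,0,0,-0.166],[1,0,0,0,0,0,0],[1,0,0,0,0,0,0]]]' 30
python3 - <<'E'
from h import *
s=bot.observe();print(s['qpos'].round(2),s['position'],s['tool_rot'])
w=grab('wrist'); t=grab('top')
c=cloud(t)
m=(c[...,2]>.115)&(c[...,2]<.14); m[:110]=0;m[240:]=0;m[:,:200]=0;m[:,330:]=0
n,l,st,ce=cv2.connectedComponentsWithStats(m.astype(np.uint8))
for i in range(1,n): print(st[i,4],ce[i].round(1),c[l==i].mean(0).round(4))
o=np.hstack([w["image"],cv2.resize(t["image"][112:237,200:330],None,fx=2.2,fy=384/125)])
cv2.imwrite("pics/w2.png",o)
E
```

```text
clock: 7.9
position: [0.5232, -0.0798, 0.3696]
tool_rot: [-3.142, -0.0, 1.712]
force: [1.2, -0.4, -0.5]
grip_width: 0.0856
finger_force: 0.0
[ 0.57  0.49 -0.71  1.86  0.4   0.93 -0.19] [ 0.52323206 -0.07984198  0.36959961] [-3.14150315e+00 -3.18921382e-05  1.71191136e+00]
32 [275.5 124.5] [ 0.7018 -0.0814  0.1273]
30 [224.4 149.7] [0.6359 0.061  0.1281]
25 [249.6 201. ] [ 0.4926 -0.0051  0.1295]
```

View pics/w2.png

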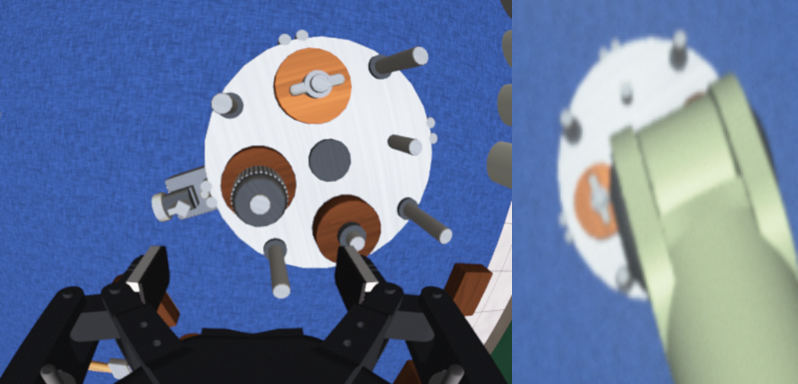

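The pegs are back at the same four places, so the carousel is in the click. The collar's post top is at (260,205) in the wrist view. I'll check that pixel against the predicted position.

```bash
python3 - <<'E'
from h import *
from scipy.spatial.transform import Rotation as R
s=bot.observe(); w=grab('wrist'); print(s['position'])
Rw=R.from_euler('xyz',s['tool_rot']).as_matrix(); M=np.array(w["tool_from_camera"])
f=192/np.tan(np.radians(w["fovy"])/2)
def ray(u,v):
    d=np.array([u-w["cx"],v-w["cy"]]); r=np.hypot(*d); th=r/f
    c=np.r_[np.sin(th)*d/r,np.cos(th)]; return Rw@M[:3,:3]@c, s['position']+Rw@M[:3,3]
for (u,v,z) in ((260,205,.128),(282,291,.130),(226,103,.130)):
    d,o=ray(u,v); print(u,v,(o+d*(z-o[2])/d[2]).round(4))
E
```

```text
[ 0.52324051 -0.07960973  0.36959524]
260 205 [ 0.5279 -0.0751  0.128 ]
282 291 [ 0.5577 -0.1471  0.13  ]
226 103 [ 0.4936 -0.0047  0.13  ]
```

```bash
python3 -m creep '[[[1,0.37,0.66,0,0,0,0],[1,0,0,2.5,0,0,0],[1,0,0,2.5,0,0,0],[1,0,0,2.5,0,0,0],[1,0,0,2,0,0,0],[1,0,0,1.25,0,0,0],[-1,0,0,0,0,0,0],[-1,0,0,0,0,0,0],[-1,0,0,0,0,0,0],[-1,0,0,0,0,0,0],[-1,0,0,0,0,0,0],[-1,0,0,0,0,0,0]]]' 50
python3 -m creep '[[[-1,0,0,0.1,0,0,0],[-1,0,0,0.1,0,0,0],[-1,0,0,0,0,0,0]]]'
python3 -m creep '[[[-1,0,0,0.1,0,0,0],[-1,0,0,0,0,0,0]]]'
```

```text
clock: 9.55
position: [0.5289, -0.0748, 0.2626]
tool_rot: [-3.141, 0.0, 1.716]
force: [-5.8, -0.2, 4.5]
grip_width: 0.0431
finger_force: 50.7
clock: 9.93
position: [0.5289, -0.0748, 0.2611]
tool_rot: [-3.142, 0.001, 1.716]
force: [-9.2, -0.7, 17.5]
grip_width: 0.0428
finger_force: 52.3
clock: 10.18
position: [0.529, -0.0748, 0.2606]
tool_rot: [3.141, 0.001, 1.716]
force: [-13.9, -0.8, 29.1]
grip_width: 0.0426
finger_force: 53.4
```

It's resting on the pin. I'll ease off a little and turn clockwise, watching the force.

```bash
python3 -m creep '[[[-1,0,0,-0.08,0,0,0.05],[-1,0,0,0,0,0,0.06],[-1,0,0,0,0,0,0.06],[-1,0,0,0,0,0,0.06],[-1,0,0,0,0,0,0.06]]]'
python3 -m creep '[[[-1,0,0,0,0,0,0.06],[-1,0,0,0,0,0,0.06]]]'
python3 -m creep '[[[-1,0,0,0,0,0,0.06],[-1,0,0,0,0,0,0.06]]]'
python3 -m creep '[[[-1,0,0,0,0,0,0.06],[-1,0,0,0,0,0,0.06]]]'
python3 -m creep '[[[-1,0,0,0,0,0,0.06],[-1,0,0,0,0,0,0.06]]]'
```

```text
clock: 10.8
position: [0.529, -0.0748, 0.2605]
tool_rot: [3.142, 0.0, 1.425]
force: [-5.3, -0.4, 5.4]
grip_width: 0.0428
finger_force: 50.7
clock: 11.05
position: [0.529, -0.0748, 0.2605]
tool_rot: [3.141, 0.0, 1.305]
force: [-3.9, -1.2, 5.6]
grip_width: 0.0426
finger_force: 50.7
clock: 11.3
position: [0.529, -0.0749, 0.2605]
tool_rot: [3.141, 0.0, 1.184]
force: [-5.7, -0.6, 6.1]
grip_width: 0.0429
finger_force: 50.7
clock: 11.55
position: [0.5289, -0.0748, 0.2608]
tool_rot: [3.141, 0.001, 1.065]
force: [-9.8, -0.3, 17.8]
grip_width: 0.0427
finger_force: 51.9
clock: 11.8
position: [0.5289, -0.0748, 0.2611]
tool_rot: [3.141, 0.001, 0.945]
force: [-11.0, -0.8, 21.3]
grip_width: 0.043
finger_force: 52.2
```

The force was low (about 5 N) between yaw 1.43 and 1.18, then rose again, so the keyway window is centred near 1.3. I'll turn back there and push.

```bash
python3 -m creep '[[[-1,0,0,-0.05,0,0,-0.09],[-1,0,0,0,0,0,-0.09],[-1,0,0,0,0,0,-0.09],[-1,0,0,0,0,0,-0.08],[-1,0,0,0,0,0,0]]]'
python3 -m creep '[[[-1,0,0,0.1,0,0,0],[-1,0,0,0.1,0,0,0],[-1,0,0,0,0,0,0]]]'
```

```text
clock: 12.42
position: [0.529, -0.0749, 0.2608]
tool_rot: [-3.142, 0.0, 1.296]
force: [-4.9, -0.9, 4.4]
grip_width: 0.0432
finger_force: 50.8
clock: 12.8
position: [0.529, -0.0748, 0.2588]
tool_rot: [-3.142, 0.0, 1.295]
force: [-6.7, -1.0, 5.7]
grip_width: 0.0434
finger_force: 50.8
```

It's going in, so I'll keep pushing.

```bash
python3 -m creep '[[[-1,0,0,0.15,0,0,0],[-1,0,0,0.15,0,0,0],[-1,0,0,0.15,0,0,0],[-1,0,0,0,0,0,0]]]'
python3 -m creep '[[[-1,0,0,0.1,0,0,0],[-1,0,0,0.1,0,0,0],[-1,0,0,0,0,0,0]]]'
python3 -m creep '[[[-1,0,0,0.1,0,0,0],[-1,0,0,0,0,0,0]]]'
python3 -m creep '[[[-1,0,0,0.1,0,0,0],[-1,0,0,0,0,0,0]]]'
```

```text
clock: 13.3
position: [0.529, -0.0748, 0.2544]
tool_rot: [3.142, 0.001, 1.295]
force: [-6.1, -1.2, 7.3]
grip_width: 0.0429
finger_force: 50.9
clock: 13.68
position: [0.529, -0.0748, 0.2525]
tool_rot: [3.142, 0.001, 1.295]
force: [-6.3, -2.1, 9.3]
grip_width: 0.0428
finger_force: 51.0
clock: 13.92
position: [0.529, -0.0748, 0.2516]
tool_rot: [3.141, 0.001, 1.295]
force: [-7.4, -1.2, 11.5]
grip_width: 0.0429
finger_force: 51.8
clock: 14.18
position: [0.529, -0.0748, 0.2514]
tool_rot: [3.141, 0.001, 1.295]
force: [-12.0, -0.7, 29.7]
grip_width: 0.043
finger_force: 53.6
```

There's a hard stop 10 mm below the pin stop (0.2616 to 0.2515), with the spring at about 10 N just before it. That matches home. I'll hold for a moment and hand in.

```bash
python3 -m creep '[[[-1,0,0,0,0,0,0],[-1,0,0,0,0,0,0],[-1,0,0,0,0,0,0],[-1,0,0,0,0,0,0]]]'; python3 -c "
from h import *
print(bot.job_done())"
```

```text
clock: 14.68
position: [0.5291, -0.0748, 0.2514]
tool_rot: [3.141, 0.001, 1.295]
force: [-12.2, -0.9, 30.8]
grip_width: 0.043
finger_force: 53.6
the job is handed in; nothing more can be done
None
```

The carousel is in the click with the collared block at the pointer, and the collar is over its pin and held pushed home by the fingers (about 50 N grip, 30 N down); I handed the job in at 14.7 s, and no verdict came back.

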